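# Show the yellow-capped specimen tube to the barcode scanner

### The arm

A 6-joint arm with a two-finger parallel gripper is mounted at the origin on the work surface. World frame = base frame: x ahead of the robot, y to its left, z up, the work surface at z = 0. Lengths are in m, angles in rad, forces in N, time in s.
With the tool pointing down it reaches from about 0.35 to 0.775 m from the base axis. Payload 5.5 kg.
Tool frame: the origin (TCP) lies on the centre line of the jaws, within the pads' length; the fingertips stand 11 mm ahead of it and the grasp point (between the pads) lies 8 mm behind it (env.tip_reach is the distance from the TCP to the fingertips, in m); z points along the fingers, x is the direction in which the jaws open and shut, and the axes are right-handed (so a half turn about z gives the same grasp; the last joint's range is limited). The gripper opens to 85 mm and grips with 20 to 120 N. Pads are 22 mm wide; open, the fingers measure 114 mm over their backs; the gripper's body (76 mm by 85 mm) begins 54 mm behind the grasp point. The pads swing forward as they close: fully open they stand 13 mm farther back than shut.
Start: joints at [1.065, 0.313, 0.046, 1.304, 0, 1.431], TCP at [0.206, 0.537, 0.242] pointing down, gripper open.
Joint ranges: [-2.76, 2.76], [-0.86, 1.69], [-1.03, 1.26], [-2.2, 2.34], [-1.47, 1.5], [-3.14, 3.14]. Speed limits (rad/s): [2.57, 2.57, 3.14, 3.14, 3.14, 3.14].

### API

Orientations are given as a unit quaternion [w, x, y, z].
In Python, from workcell import env gives the robot as it stands.
- The arm moves only by the tool carry_out, never from a script. Its argument "moves" is one flat list of numbers, 7 for each row, row after row: the gripper command: -1 is shut, 1 is fully open, values between are in proportion, then the shift along the tool's x, y, z in m, then the turn, a rotation vector about the tool's x, y, z in degrees. A call has exactly 5 rows; each row shifts and turns the pose as measured when the row begins, along the tool's axes as they then stand; what a row does not reach is not made up. A row lasts 1/8 s, in which the tool goes at most 62.5 mm and 10.7 degrees, less where a joint would pass 70% of its speed; a pose out of reach is approached as far as the arm can. A call is refused whole if a number of a shift passes 0.0625 or a number of a turn 10.7, either way. A call with a gripper value outside its range is refused whole. The fingers move at their own pace and stop on an object; "squeeze" is the grip in N (left out, the last holds). Time passes only in rows, so rows that do not move let the fingers close, or fill a call up. It gives the time, the measured TCP pose, the force and the opening at its end, in the units of the state.
- env.get_state(): the state, without advancing time (a new reading comes with each control period).
- env.read_camera(name): name is "scene" or "top" or "wrist"; returns the picture (480x640x3 uint8, red, green, blue); there is no depth.
- env.calibration(name): a dict with "camera_matrix" (3x3 intrinsics, pixels), "rvec" (rotation vector, rad) and "tvec" (3), from world to camera coordinates, as OpenCV has them; the wrist camera has in their place "hand_eye" (4x4, takes a point from camera to tool coordinates, whose origin is the TCP and whose axes are the tool frame's). Camera axes: x right, y down, z forward; pixel columns grow to the right and rows downward; lengths in m; the calibration is good to about 2 mm. A picture is of the moment at which its call begins: read the wrist's pose just before it. calibration takes no time and is no camera call.
- env.hand_in(): hands the job in, once; it reports no verdict.
The state is a dict: "clock": time; "joint_pos": joint angles; "qvel": joint speeds; "tau": joint torques, N m; "tcp_pos": TCP position; "orientation": TCP orientation; "wrist_force": force on the tool from outside, world axes, zero at the start; "ft_torque": the same for the moment, N m; "finger_gap": finger opening in m.
Only numpy, scipy, OpenCV 4.12 (cv2) and the standard library are available. Lean on these libraries where they do the work, as an engineer would, in place of code of your own. Each camera call takes 0.05 s, during which the arm holds its last target. There are 200 camera calls.

### The job

Swing the blue rack's red-tabbed hasp right over to the far side, off the tubes, then draw its yellow-capped tube out and hold it up to the barcode scanner: the middle of its label 100 mm straight out from the middle of the scanner's window, the tube leaning just as the window does, cap upper. Leave the red-capped tubes standing in their holes and do not touch the scanner. Finish while still holding the tube there, still and in the air.

Things in the scene. Friction and masses are not known exactly. Their poses are not given: they have to be found in the camera images.
- tube: the tube with the YELLOW cap, the only yellow one in the blue rack: 95 mm tall, clear body 16 mm across, cap 20 mm across from 73 to 95 mm up, 15 to 31 g. Origin at the centre of its foot, z along the tube towards the cap. Its white label with black bars goes right round it, 15 to 65 mm up, so its turn about its own axis does not matter
- label (a point): the middle of that label: on the yellow-capped tube's axis, 40 mm above its foot; z along the tube towards the cap
- rack: blue tube rack, fixed, 70 mm (x) by 190 mm (y) by 60 mm high; origin at the centre of its underside, -x side roughly towards the robot. A row of four holes along y, at y = -67.5, -22.5, 22.5, 67.5 mm, x = 0; 18 mm wide, 45 mm deep: a tube's foot stands 15 mm and its cap's top 110 mm above the bench. The yellow-capped tube may be in any hole, red-capped ones in the others
- hasp (a joint): the rack's hasp: a U of 8 mm steel bar, 210 mm wide, hinged along the rack's y at x = 45, z = 50 mm. Near 0 its crossbar lies over the caps, 125 mm above the bench, and keeps the tubes in. Grows as it swings up and over to the rack's +x side, to a stop at 2.0 rad, level behind the rack. Turns easily; once pushed past upright (about 0.54 rad) it falls on to the stop by itself
- hasp_tab (a point): the tip of the hasp's red thumb tab: a round stub 14 mm across that stands 32 mm out from the middle of the crossbar, away from the hinge. When closed it is 152 mm above the bench, 16 mm on the rack's -x side of the row of tubes, and leans towards the robot
- red_a: a red-capped tube of the same size and shape standing in the rack; origin at the centre of its foot, z up
- red_b: another red-capped tube, the same
- red_c: another red-capped tube, the same
- scanner: hands-free barcode scanner, fixed to the bench: black round foot 120 mm across and a grey post 22 mm across; origin at the centre of the foot's underside. On the post a black head 85 mm long, 70 mm wide and 56 mm high pivots 240 mm above the bench. The head looks along the foot's -x, roughly towards the robot
- scan_head (a joint): how far the head looks down, rad: 0 is level, 0.35 is 20 degrees down. The hinge is stiff and is not to be moved
- window (a point): the middle of the scanner's window, the red-framed flat end of the head (58 mm wide, 44 mm high), 51 mm in front of the pivot. -x points straight out of the window, z runs up along the window, so it leans as the head looks down
- scan_point (a point): where the scanner reads: a point in the air 100 mm straight out from the middle of the window (-x of the window), 151 mm from the pivot; axes as the window's. A tube reads when the middle of its label is within 20 mm of here and the tube lies along this z, cap upper, within 10 degrees

How it is judged:
By the outcome, as a careful person would: the job done as asked, in the order asked, and still so for the second after the job is handed in, while the arm keeps its last pose, push and grip.
It also fails if it takes over 48 s, if anything falls off the work surface, if the arm or the gripper's body presses on something with over 40 N, if the wrist force passes 120 N, or if a joint passes its speed limit or range.

## Working session

There is one attempt and no reset: what is moved stays moved. The work goes in short steps, Python scripts to look and compute and a tool call to move; the robot and the scene stay as the last step left them, time stands still between calls to the robot, and variables do not carry over. Pictures are saved under pics/ and viewed, about 8 in all and at most 12, crops included, and the job is handed in when it is done.

Besides the shell and the picture viewer there is one more tool, called after "Request:" by a JSON object that holds its "fn" and its "kwargs". carry_out: Moves the arm, as the interface text tells. Its arguments: {"type":"object","properties":{"moves":{"type":"array"},"squeeze":{"type":"number"}},"required":["moves"]}

```bash
ls; mkdir -p pics
python3 - <<'E'
from workcell import env
import cv2
s=env.get_state(); print(s)
for n in("scene","top"):
    cv2.imwrite(f"pics/{n}0.png",env.read_camera(n)[:,:,::-1]); print(n,env.calibration(n))
print(env.calibration("wrist"),env.tip_reach)
E
```

```text
pics
{'clock': 0.0, 'joint_pos': array([1.06540430e+00, 3.13973563e-01, 4.49653926e-02, 1.30361737e+00,
       2.33027812e-05, 1.43118066e+00]), 'qvel': array([ 0.00106397,  0.00088021,  0.00011458, -0.00035642, -0.00322004,
       -0.00073056]), 'tau': array([-2.17559544e-03, -4.80636764e+01,  2.98529506e+01,  1.97406061e-02,
       -3.66991890e-04, -8.65956139e-06]), 'tcp_pos': array([0.20542725, 0.53651179, 0.24141858]), 'orientation': array([ 3.97983147e-04,  8.23915434e-01,  5.66712026e-01, -8.23560150e-04]), 'wrist_force': array([0.24213748, 0.36102597, 0.03286188]), 'ft_torque': array([ 0.01965352, -0.01161579, -0.03488273]), 'finger_gap': 0.08549140501401933}
scene {'camera_matrix': array([[551.80206203,   0.        , 321.86842115],
       [  0.        , 551.80206203, 240.07832117],
       [  0.        ,   0.        ,   1.        ]]), 'rvec': array([ 1.25807532,  2.15500249, -1.03865388]), 'tvec': array([ 0.27081021, -0.18063183,  1.3420571 ])}
top {'camera_matrix': array([[502.47237085,   0.        , 314.79723096],
       [  0.        , 502.47237085, 239.33125901],
       [  0.        ,   0.        ,   1.        ]]), 'rvec': array([ 2.19828884, -2.14041041,  0.20183062]), 'tvec': array([-0.04788854,  0.57730969,  0.83311385])}
{'camera_matrix': array([[405.34686267,   0.        , 317.39113414],
       [  0.        , 405.34686267, 235.90556604],
       [  0.        ,   0.        ,   1.        ]]), 'hand_eye': array([[ 9.99999631e-01, -8.54753337e-04,  8.58691787e-05,
         9.65021257e-05],
       [ 8.01513356e-04,  9.64311582e-01,  2.64768825e-01,
        -6.68212986e-02],
       [-3.09116680e-04, -2.64768659e-01,  9.64311911e-01,
        -1.32791578e-01],
       [ 0.00000000e+00,  0.00000000e+00,  0.00000000e+00,
         1.00000000e+00]])} 0.011
```

View pics/scene0.png

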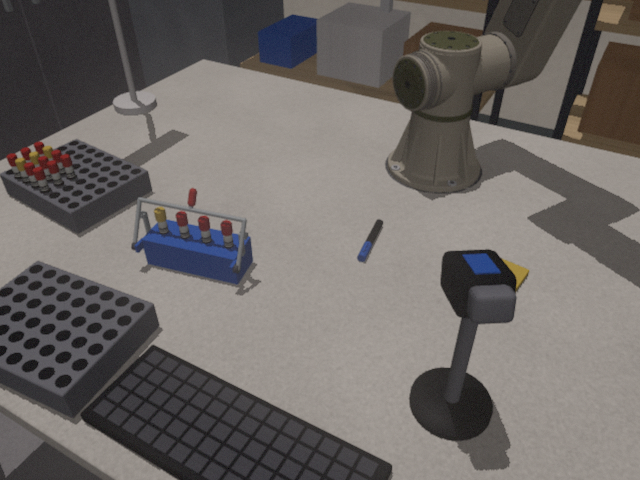

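View pics/top0.png

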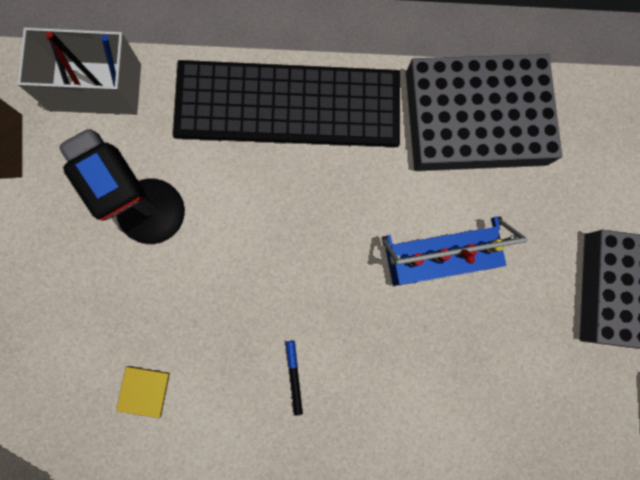

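The scene view shows the rack at about (195,245), with the yellow cap at (160,215), and the scanner head at (480,285). In the top view the rack is at (447,250), the yellow cap near (498,245), and the scanner foot at (152,210). Next I'll take enlarged crops to pick points for measuring.

Run:
```python
import cv2,numpy as np
s=cv2.imread('pics/scene0.png');t=cv2.imread('pics/top0.png')
def c(im,x,y,w,h):
    o=cv2.resize(im[y:y+h,x:x+w],(400,300),interpolation=cv2.INTER_CUBIC); 
    o=np.clip(o*1.5,0,255).astype(np.uint8)
    for k in range(0,w,20): cv2.line(o,(int(k*400/w),0),(int(k*400/w),5),(0,255,255),1)
    for k in range(0,h,20): cv2.line(o,(0,int(k*300/h)),(5,int(k*300/h)),(0,255,255),1)
    return o
cv2.imwrite('pics/m1.png',np.vstack([np.hstack([c(s,120,180,140,105),c(t,375,200,160,120)]),np.hstack([c(s,400,240,140,105),c(t,50,125,160,120)])]))
```

```text
(no output)
```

View pics/m1.png

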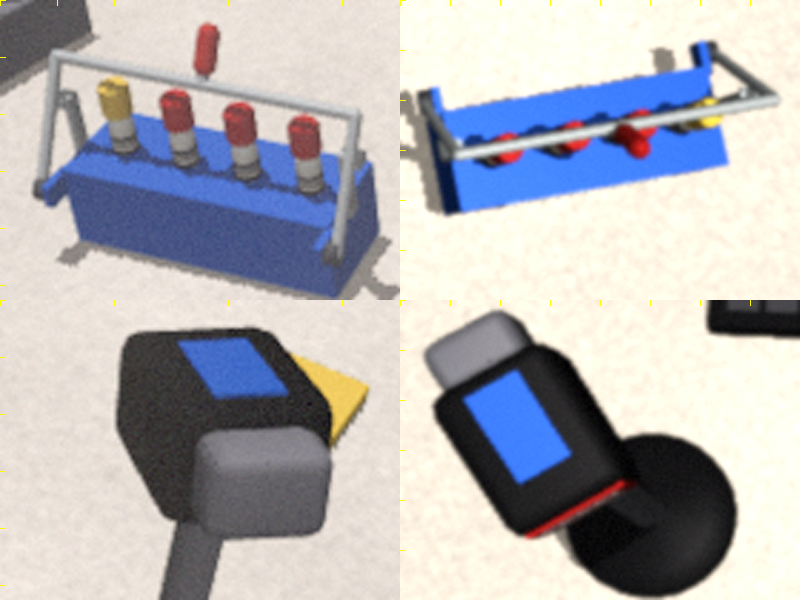

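```bash
cat > h.py <<'E'
import numpy as np,cv2
from workcell import env
from scipy.spatial.transform import Rotation as R
from scipy.optimize import least_squares
CAL={n:env.calibration(n) for n in("scene","top","wrist")}
def proj(n,P,pose=None):
    c=CAL[n];P=np.atleast_2d(np.asarray(P,float))
    if n=="wrist":
        T=np.eye(4);T[:3,:3]=R.from_quat(np.roll(pose[1],-1)).as_matrix();T[:3,3]=pose[0]
        W=np.linalg.inv(T@c["hand_eye"]);rv=cv2.Rodrigues(W[:3,:3])[0];tv=W[:3,3]
    else: rv,tv=c["rvec"],c["tvec"]
    return cv2.projectPoints(P,rv,tv,c["camera_matrix"],None)[0][:,0]
def rackpts(p,L):
    return R.from_euler('z',p[2]).apply(np.array(L))+[p[0],p[1],0]
def headpts(p,L): # p: x,y,yaw,pitch ; L in pivot frame, head looks along -x
    h=R.from_euler('y',-p[3]).apply(np.array(L))+[0,0,.24]
    return R.from_euler('z',p[2]).apply(h)+[p[0],p[1],0]
def pose(s): return s["tcp_pos"],s["orientation"]
def Rt(s): return R.from_quat(np.roll(s["orientation"],-1))
E
cat > fit1.py <<'E'
from h import *
sc=lambda X,Y:(120+X/2.857,180+Y/2.857)
tp=lambda X,Y:(375+(X-400)/2.5,200+Y/2.5)
a,b=.035,.095
ob=[("top",(-a,-b,.06),tp(728,163)),("top",(-a,b,.06),tp(463,211)),("top",(a,-b,.06),tp(705,68)),
("scene",(a,-b,0),sc(83,238)),("scene",(a,b,0),sc(334,298)),("scene",(a,-b,.06),sc(72,172)),("scene",(-a,b,.06),sc(372,167)),("scene",(-a,-b,.06),sc(110,113)),
("scene",(0,-.0675,.11),sc(114,82)),("scene",(0,-.0225,.11),sc(177,93)),("scene",(0,.0225,.11),sc(240,106)),("scene",(0,.0675,.11),sc(305,119))]
f=lambda p:np.concatenate([proj(n,rackpts(p,[l]))[0]-np.array(o) for n,l,o in ob])
r=least_squares(f,[.5,-.1,0],loss='soft_l1');print("rack",r.x,np.round(f(r.x).reshape(-1,2),1).tolist())
ht=np.array([-.016,0,.152]);print("tab closed proj",proj("top",rackpts(r.x,[ht])),proj("scene",rackpts(r.x,[ht])),"seen",tp(641,149),sc(208,30))
tp2=lambda X,Y:(50+(X-400)/2.5,125+(Y-300)/2.5)
s2=lambda X,Y:(400+X/2.857,240+(Y-300)/2.857)
# scanner: foot edge + window top frame edge ends
ang=np.linspace(0,2*np.pi,60)
def g(p):
    o=[]
    ring=np.c_[p[0]+.06*np.cos(ang),p[1]+.06*np.sin(ang),0*ang+.005]
    t=proj("top",ring);s=proj("scene",ring)
    o+=[t[:,0].max()-tp2(737,0)[0],t[:,1].max()-tp2(0,597)[1],t[:,1].min()-tp2(0,433)[1]]
    o+=[s[:,0].min()-410,s[:,0].max()-492,s[:,1].max()-435]
    w=proj("top",headpts(p,[(-.051,.030,.024),(-.051,-.030,.024)]))
    o+=list(w[0]-tp2(527,535))+list(w[1]-tp2(632,483))
    return np.array(o)
for x0 in([.5,.3,.5,.2],[.5,.3,-.5,.2]):
    r=least_squares(g,x0,loss='soft_l1');print("scan",r.x,r.cost,np.round(g(r.x),1))
E
python3 fit1.py
```

```text
rack [ 0.55671356 -0.26357524  0.19988221] [[0.6, -0.3], [-0.6, -0.4], [0.8, -1.8], [-0.6, -0.3], [1.7, -0.5], [-3.1, -1.6], [1.2, -2.6], [3.4, -2.2], [0.1, 0.1], [-0.1, 0.7], [0.1, 0.6], [0.1, 0.7]]
tab closed proj [[470.26251202 257.97095938]] [[193.75200331 191.35092933]] seen (471.4, 259.6) (192.80364018200908, 190.50052502625132)
scan [0.62648491 0.26059153 0.58179744 0.24212198] 3.9152983374704053 [ 0.8  0.1  0.2 -0.8  0.1  2.   0.1  2.4 -0.9 -0.3]
scan [0.62648491 0.26059153 0.58179744 0.24212205] 3.9152983374709236 [ 0.8  0.1  0.2 -0.8  0.1  2.   0.1  2.4 -0.9 -0.3]
```

The rack fit agrees with the tab, which projects within 2 px of where I see it, so the hasp is closed and yellow is in hole y=-67.5. The scanner's pitch is still uncertain, so I'll tilt the wrist camera to see it from the side.

Request:
{"fn": "carry_out", "kwargs": {"moves": [-1,0,0,-0.01,-10,0,0,-1,0,0,-0.01,-10,0,0,-1,0,0,0,-10,0,0,-1,0,0,0,-10,0,0,-1,0,0,0,-10,0,0], "squeeze": 40}}

```text
clock: 0.72
tcp_pos: [0.2069, 0.5371, 0.2641]
orientation: [0.357, 0.744, 0.508, 0.247]
wrist_force: [0.2, 0.3, -1.5]
finger_gap: -0.0002
```

Run:
```python
from h import *
import pickle
s=env.get_state();im=env.read_camera("wrist")
pickle.dump((pose(s),im),open("w1.pkl","wb"));print(s["clock"],pose(s))
p=[.6265,.2606,.582,.242]
c=proj("wrist",headpts(p,[(0,0,0),(-.051,0,0)]),pose(s));print(c)
x,y=c.mean(0).astype(int);x0=max(0,min(440,x-100));y0=max(0,min(330,y-75))
o=cv2.resize(im[y0:y0+150,x0:x0+200,::-1],(800,600),interpolation=cv2.INTER_CUBIC)
o=np.clip(o*1.6,0,255).astype(np.uint8);print("crop",x0,y0)
cv2.imwrite("pics/w1.png",o)
```

```text
0.725 (array([0.20690463, 0.5370632 , 0.26413723]), array([0.35686726, 0.74407859, 0.50772437, 0.24740404]))
[[246.77181677 369.90381391]
 [216.09768475 359.40260214]]
crop 131 289
```

View pics/w1.png

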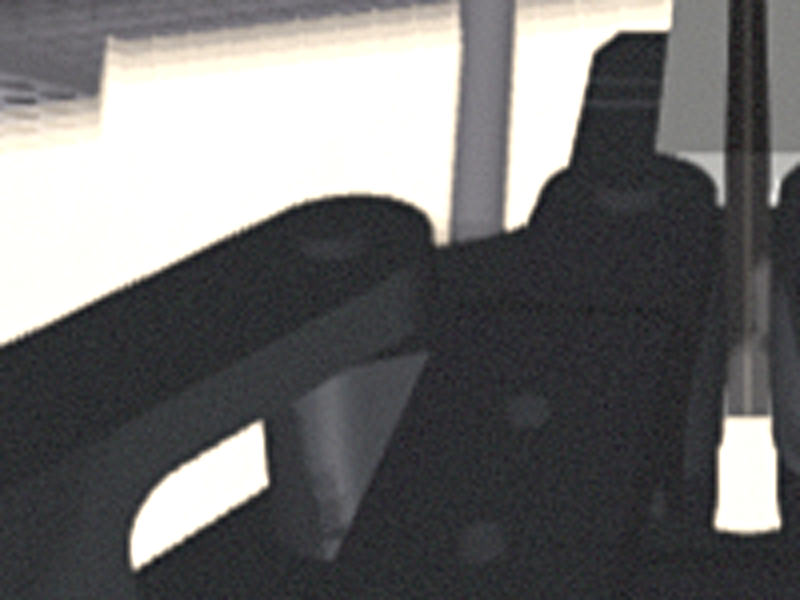

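The gripper fingers hide the head, which appears upside down at about (230,365). Tilting further will move it clear.

Request:
{"fn": "carry_out", "kwargs": {"moves": [-1,0,0,0,-10,0,0,-1,0,0,0,-10,0,0,-1,0,0,0,-5,0,0,-1,0,0,0,0,0,0,-1,0,0,0,0,0,0]}}

```text
clock: 1.4
tcp_pos: [0.204, 0.537, 0.2565]
orientation: [0.516, 0.643, 0.444, 0.351]
wrist_force: [-0.2, 0.3, -0.5]
finger_gap: 0.0
```

```bash
cat > look.py <<'E'
from h import *
import pickle,sys
k=sys.argv[1]; p=[.6265,.2606,.582,.242]
s=env.get_state();im=env.read_camera("wrist")
pickle.dump((pose(s),im),open(k+".pkl","wb"));print(s["clock"],pose(s))
c=proj("wrist",headpts(p,[(0,0,0),(-.051,0,0)]),pose(s));print(c)
x,y=c.mean(0).astype(int);x0=max(0,min(440,x-100));y0=max(0,min(330,y-75))
o=cv2.resize(im[y0:y0+150,x0:x0+200,::-1],(800,600),interpolation=cv2.INTER_CUBIC)
o=np.clip(o*1.6,0,255).astype(np.uint8);print("crop",x0,y0)
for q in proj("wrist",headpts(p,[(-.051,a,b) for a,b in((.029,.022),(-.029,.022),(-.029,-.022),(.029,-.022))]),pose(s)): cv2.circle(o,tuple(int(v) for v in (q-[x0,y0])*4),3,(0,255,0),1)
cv2.imwrite("pics/"+k+".png",o)
E
python3 look.py w2
```

```text
1.4 (array([0.20397147, 0.53696253, 0.25647917]), array([0.51599834, 0.64317582, 0.44381516, 0.35085422]))
[[250.40957942 229.06468614]
 [220.34948868 221.27877372]]
crop 135 150
```

View pics/w2.png

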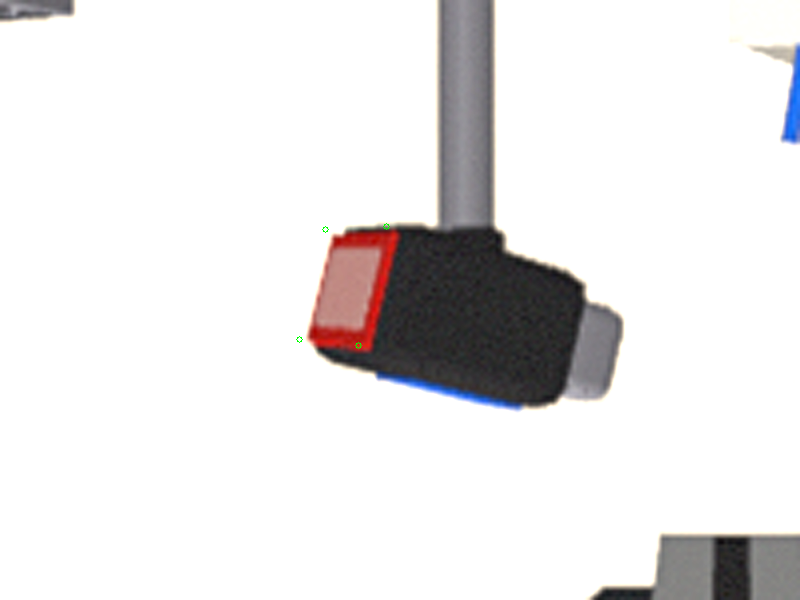

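The head shows clearly, with red frame corners at crop points (331,235), (398,233), (371,351) and (310,343). I'll refit the scanner with these and the top view.

```bash
cat > fit2.py <<'E'
from h import *
import pickle
P,_=pickle.load(open("w2.pkl","rb"))
C=np.array([(331,235),(398,233),(371,351),(310,343)])/4+[135,150]
tp2=lambda X,Y:(50+(X-400)/2.5,125+(Y-300)/2.5)
ang=np.linspace(0,2*np.pi,60)
p0=[.6265,.2606,.582,.242]
sg=[(a,b) for a in(1,-1) for b in(1,-1)]
q=proj("wrist",headpts(p0,[(-.051,.029*a,.022*b) for a,b in sg]),P)
idx=[int(np.argmin(np.linalg.norm(q-c,axis=1))) for c in C];print(idx)
def g(p,W=1):
    o=[]
    q=proj("wrist",headpts(p[:4],[(-.051,p[4]*sg[i][0],p[5]*sg[i][1]) for i in idx]),P)+[p[6],p[7]]
    o+=list((W*(q-C)).ravel())
    ring=np.c_[p[0]+.06*np.cos(ang),p[1]+.06*np.sin(ang),0*ang+.005]
    t=proj("top",ring);s=proj("scene",ring)
    o+=[t[:,0].max()-tp2(737,0)[0],t[:,1].max()-tp2(0,597)[1],t[:,1].min()-tp2(0,433)[1]]
    o+=[s[:,0].min()-410,s[:,0].max()-492,.3*(s[:,1].max()-435)]
    w=proj("top",headpts(p[:4],[(-.051,p[4],p[5]),(-.051,-p[4],p[5])]))
    o+=list(w[0]-tp2(527,535))+list(w[1]-tp2(632,483))
    post=proj("wrist",[[p[0],p[1],.19]],P)[0][0]+p[6]
    o+=[post-(135+466/4)]
    o+=[(p[4]-.029)/.0005,(p[5]-.022)/.0005,p[6]/1.5,p[7]/1.5]
    return np.array(o)
for W in(1,3):
    r=least_squares(g,p0+[.029,.022,0,0],loss='soft_l1',args=(W,));p=r.x
    print(np.round(p,4),r.cost,np.round(g(p),1))
    print("scan_point",headpts(p[:4],[(-.151,0,0)]),"tube z",headpts(p[:4],[(0,0,1)])-headpts(p[:4],[(0,0,0)]))
E
python3 fit2.py
```

```text
[3, 1, 0, 2]
[0.6276 0.261  0.5635 0.2336 0.0291 0.0219 1.3487 0.9187] 4.1917538121621325 [ 0.2 -0.1 -0.6 -0.3 -0.3 -0.2 -0.6  0.2  0.6 -0.5 -0.4 -0.9  0.2  0.8
 -0.1  1.1 -2.1 -0.2  0.8  0.2 -0.2  0.9  0.6]
scan_point [[0.50339562 0.18253455 0.20504258]] tube z [[-0.19571645 -0.12365328  0.97283346]]
[0.6276 0.2609 0.5599 0.2282 0.0291 0.0217 1.6327 0.8265] 5.981619307510275 [ 0.3  0.  -0.4 -0.1  0.1 -0.2 -0.3  0.3  0.7 -0.5 -0.4 -0.9  0.1  0.8
 -0.3  1.  -2.2 -0.2  1.   0.2 -0.5  1.1  0.6]
scan_point [[0.50299238 0.18276398 0.20583943]] tube z [[-0.19168643 -0.12014931  0.97407415]]
```

```bash
cat > plan.py <<'E'
from h import *
RK=[.5567,-.2636,.1999]
def rackpos(x,y,z): return rackpts(RK,[(x,y,z)])[0]
Z=np.array
def down(a): x=Z([np.cos(a),np.sin(a),0]);z=Z([0,0,-1.]);return R.from_matrix(np.c_[x,np.cross(z,x),z])
def rows(pt,Rt1,n,nr=None):
    s=env.get_state();R0=Rt(s);p0=s["tcp_pos"];nr=nr or n
    rv=(R0.inv()*Rt1).as_rotvec()
    print("clock",s["clock"],"tcp",np.round(p0,4),"dist",np.linalg.norm(pt-p0),"ang",np.degrees(np.linalg.norm(rv)),"gap",s["finger_gap"])
    if len(rackpts(RK,[(0,0,0)])): print("in rack",np.round(R.from_euler('z',-RK[2]).apply(p0-Z([RK[0],RK[1],0])),4))
    for k in range(n):
        Rk=R0*R.from_rotvec(rv*min(1,k/nr)); d=Rk.inv().apply((pt-p0)/n); w=np.degrees(rv/nr) if k<nr else np.zeros(3)
        print(*np.round(d,4),*np.round(w,1),sep=", ")
E
python3 -c "
from plan import *
rows(Z([.42,0,.28]),down(.2),10)"
```

```text
clock 1.45 tcp [0.2041 0.5368 0.2567] dist 0.5790764328734495 ang 93.62361214744668 gap -0.0003647579707203435
in rack [-0.1867  0.8545  0.2567]
-0.0423, 0.0108, 0.038, 7.0, -3.8, 4.8
-0.0385, 0.0189, 0.0389, 7.0, -3.8, 4.8
-0.034, 0.0268, 0.0385, 7.0, -3.8, 4.8
-0.0289, 0.0341, 0.0369, 7.0, -3.8, 4.8
-0.0233, 0.0406, 0.034, 7.0, -3.8, 4.8
-0.0175, 0.0463, 0.03, 7.0, -3.8, 4.8
-0.0115, 0.0509, 0.025, 7.0, -3.8, 4.8
-0.0056, 0.0544, 0.0191, 7.0, -3.8, 4.8
0.0001, 0.0566, 0.0125, 7.0, -3.8, 4.8
0.0056, 0.0574, 0.0052, 7.0, -3.8, 4.8
```

Request:
{"fn": "carry_out", "kwargs": {"moves": [-1,-0.042,0.011,0.038,7,-3.8,4.8,-1,-0.038,0.019,0.039,7,-3.8,4.8,-1,-0.034,0.027,0.038,7,-3.8,4.8,-1,-0.029,0.034,0.037,7,-3.8,4.8,-1,-0.023,0.041,0.034,7,-3.8,4.8]}}

```text
clock: 2.08
tcp_pos: [0.3153, 0.2688, 0.2642]
orientation: [0.273, 0.895, 0.296, 0.19]
wrist_force: [2.5, -0.5, -0.1]
finger_gap: -0.0003
```

Request:
{"fn": "carry_out", "kwargs": {"moves": [-1,-0.017,0.046,0.03,7,-3.8,4.8,-1,-0.011,0.051,0.025,7,-3.8,4.8,-1,-0.006,0.054,0.019,7,-3.8,4.8,-1,0,0.057,0.012,7,-3.8,4.8,-1,0.006,0.057,0.005,7,-3.8,4.8]}}

```text
clock: 2.7
tcp_pos: [0.4247, 0.0167, 0.2888]
orientation: [0.002, 0.993, 0.116, 0.027]
wrist_force: [2.4, 1.0, -0.0]
finger_gap: 0.0001
```

```bash
python3 -c "
from plan import *
print(env.get_state()['joint_pos'],rackpos(-.06,0,.22))
rows(rackpos(-.065,0,.22),down(.2),10,6)"
```

```text
[-0.15686387 -0.03485521 -0.25095093  1.30108805  0.00996076  1.18206501] [ 0.49789481 -0.27551428  0.22      ]
clock 2.7 tcp [0.4247 0.0167 0.2888] dist 0.30886631061365044 ang 3.6263293396296286 gap 9.005735549342254e-05
in rack [-0.0737  0.301   0.2888]
-0.0005, 0.03, 0.0072, 0.1, -0.5, 0.3
-0.0002, 0.03, 0.0072, 0.1, -0.5, 0.3
-0.0, 0.0301, 0.0071, 0.1, -0.5, 0.3
0.0002, 0.0301, 0.0071, 0.1, -0.5, 0.3
0.0004, 0.0301, 0.007, 0.1, -0.5, 0.3
0.0006, 0.0301, 0.0069, 0.1, -0.5, 0.3
0.0009, 0.0301, 0.0069, 0.0, 0.0, 0.0
0.0009, 0.0301, 0.0069, 0.0, 0.0, 0.0
0.0009, 0.0301, 0.0069, 0.0, 0.0, 0.0
0.0009, 0.0301, 0.0069, 0.0, 0.0, 0.0
```

Request:
{"fn": "carry_out", "kwargs": {"moves": [-1,0,0.06,0.014,0,-1.2,0.5,-1,0,0.06,0.014,0,-1.2,0.5,-1,0.001,0.06,0.014,0,-0.6,0.5,-1,0.002,0.06,0.014,0,0,0,-1,0.002,0.06,0.014,0,0,0]}}

```text
clock: 3.32
tcp_pos: [0.4991, -0.2839, 0.2387]
orientation: [0.014, 0.995, 0.101, 0.018]
wrist_force: [1.2, 0.4, 0.6]
finger_gap: 0.0002
```

```bash
python3 -c "
from plan import *
rows(rackpos(-.065,0,.146),down(.2),5)
s=env.get_state();cv2.imwrite('pics/w3.png',np.clip(env.read_camera('wrist')[:,:,::-1]*1.3,0,255))
np.save('w3p.npy',np.r_[s['tcp_pos'],s['orientation']])
print(proj('wrist',[rackpos(-.016,0,.152),rackpos(0,-.0675,.11),rackpos(0,.0675,.11),rackpos(0,.0225,.11)],pose(s)))"
```

```text
clock 3.325 tcp [ 0.4991 -0.2839  0.2387] dist 0.09320878258530066 ang 2.629501499297282 gap 0.00021334431734124816
in rack [-0.0605 -0.0085  0.2387]
-0.0015, -0.0023, 0.0184, 0.4, -0.4, 0.0
-0.0014, -0.0021, 0.0185, 0.4, -0.4, 0.0
-0.0013, -0.002, 0.0185, 0.4, -0.4, 0.0
-0.0011, -0.0019, 0.0185, 0.4, -0.4, 0.0
-0.001, -0.0018, 0.0185, 0.4, -0.4, 0.0
[[391.11564051 227.94573034]
 [395.83542083 302.8679585 ]
 [409.0030617  103.01269001]
 [404.1701424  176.3655703 ]][ WARN:0@3.338] global loadsave.cpp:1063 imwrite_ Unsupported depth image for selected encoder is fallbacked to CV_8U.
```

View pics/w3.png

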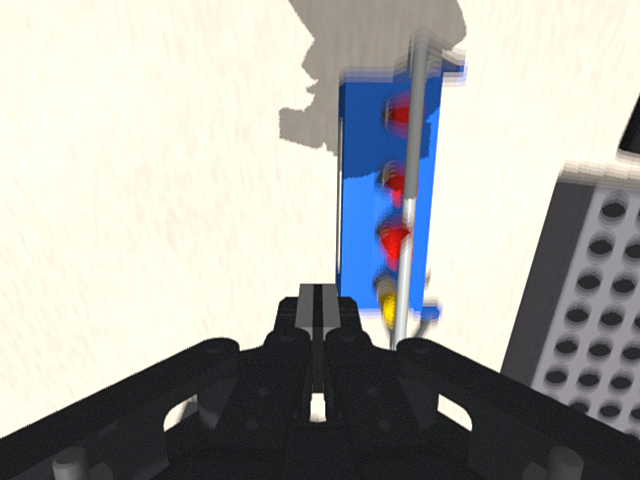

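The image is blurred because the arm was still settling, but the tab at about (393,240) and the caps match the prediction to within about 10 px. The fingers are on the near side of the tab, so I'll descend.

Request:
{"fn": "carry_out", "kwargs": {"moves": [-1,-0.001,-0.002,0.02,0.4,-0.4,0,-1,-0.001,-0.002,0.02,0.4,-0.4,0,-1,-0.001,-0.002,0.02,0.4,-0.4,0,-1,-0.001,-0.002,0.02,0.4,-0.4,0,-1,-0.001,-0.002,0.012,0.4,-0.4,0]}}

```text
clock: 4.0
tcp_pos: [0.497, -0.2871, 0.1469]
orientation: [0.005, 0.995, 0.099, 0.005]
wrist_force: [-0.1, 0.4, 0.3]
finger_gap: -0.0005
```

```bash
python3 -c "
from plan import *
rows(rackpos(.065,0,.148),down(.2),5)"
```

```text
clock 4.0 tcp [ 0.497  -0.2871  0.1469] dist 0.1286591105953299 ang 0.7627280554984027 gap -0.000455404131954074
in rack [-0.0632 -0.0111  0.1469]
0.0256, -0.0023, -0.0, 0.1, -0.1, -0.0
0.0256, -0.0023, -0.0001, 0.1, -0.1, -0.0
0.0256, -0.0022, -0.0001, 0.1, -0.1, -0.0
0.0256, -0.0022, -0.0001, 0.1, -0.1, -0.0
0.0256, -0.0022, -0.0002, 0.1, -0.1, -0.0
```

Request:
{"fn": "carry_out", "kwargs": {"moves": [-1,0.005,-0.012,0,0,0,0,-1,0.015,0,0,0,0,0,-1,0.018,0,0,0,0,0,-1,0.018,0,0,0,0,0,-1,0.018,0,0,0,0,0]}}

```text
clock: 4.62
tcp_pos: [0.5724, -0.2578, 0.1492]
orientation: [0.005, 0.995, 0.1, 0.006]
wrist_force: [0.4, -0.2, -0.2]
finger_gap: -0.0002
```

```bash
python3 -c "
from plan import *
rows(rackpos(.065,0,.15),down(.2),4)"
```

```text
clock 4.625 tcp [ 0.5724 -0.2578  0.1492] dist 0.0485501749903981 ang 0.9275534510684686 gap -0.0001702253265359006
in rack [0.0165 0.0026 0.1492]
0.0121, 0.0007, -0.0001, 0.2, -0.2, 0.0
0.0121, 0.0007, -0.0001, 0.2, -0.2, 0.0
0.0121, 0.0007, -0.0001, 0.2, -0.2, 0.0
0.0121, 0.0007, -0.0002, 0.2, -0.2, 0.0
```

Request:
{"fn": "carry_out", "kwargs": {"moves": [-1,0.014,0.001,0,0,0,0,-1,0.014,0.001,0,0,0,0,-1,0.014,0,0,0,0,0,-1,0,0,-0.03,0,0,0,-1,0,0,-0.05,0,0,0]}}

```text
clock: 5.25
tcp_pos: [0.6206, -0.2462, 0.2297]
orientation: [0.005, 0.995, 0.103, 0.006]
wrist_force: [0.4, -1.0, 0.7]
finger_gap: -0.0003
```

Request:
{"fn": "carry_out", "kwargs": {"moves": [-0.2,-0.015,0.014,-0.01,0,0,0,-0.2,-0.015,0.015,0,0,0,0,-0.2,-0.015,0.015,0,0,0,0,-0.2,0,0,0,0,0,0,-0.2,0,0,0,0,0,0]}}

```text
clock: 5.88
tcp_pos: [0.5866, -0.3014, 0.2423]
orientation: [0.007, 0.995, 0.103, 0.009]
wrist_force: [0.2, -0.2, -0.4]
finger_gap: 0.034
```

```bash
python3 -c "
from plan import *
rows(rackpos(0,-.0675,.2),down(.2),5)
s=env.get_state();w=env.read_camera('wrist');t=env.read_camera('top');cv2.imwrite('t4.png',t[:,:,::-1])
np.savez('w4.npz',im=w,p=s['tcp_pos'],q=s['orientation'])
q=proj('wrist',[rackpos(0,y,.11) for y in (-.0675,-.0225,.0225,.0675)],pose(s));print(q)
o=w[:,:,::-1].copy()
for a in q: cv2.circle(o,tuple(int(v) for v in a),2,(0,255,0),-1)
c=cv2.resize(t[180:300,360:560,::-1],(500,300),interpolation=2)
cv2.imwrite('pics/w4.png',np.vstack([np.hstack([cv2.resize(o,(400,300)),c[:,:400]]),np.hstack([cv2.resize(o[180:480,160:480],(400,300)),np.zeros((300,400,3),np.uint8)])]))"
```

```text
clock 5.875 tcp [ 0.5866 -0.3014  0.2423] dist 0.05355947996664466 ang 1.3674585423356496 gap 0.03398162874936713
in rack [ 0.0218 -0.043   0.2423]
-0.0045, 0.0047, 0.0085, 0.2, -0.2, 0.1
-0.0045, 0.0048, 0.0085, 0.2, -0.2, 0.1
-0.0045, 0.0048, 0.0085, 0.2, -0.2, 0.1
-0.0044, 0.0048, 0.0085, 0.2, -0.2, 0.1
-0.0044, 0.0049, 0.0085, 0.2, -0.2, 0.1
[[282.05105351 259.08591991]
 [280.82507485 194.50674681]
 [279.47785163 123.5409423 ]
 [277.99046227  45.19180137]]
```

View pics/w4.png

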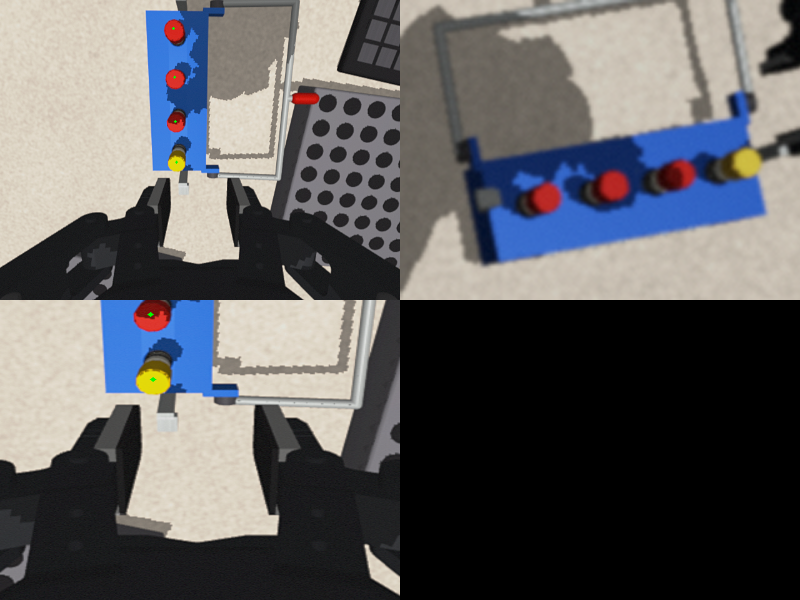

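The hasp is fully over behind the rack, and the yellow cap sits on its predicted point to within 1 px. Next I'll line up over it.

Request:
{"fn": "carry_out", "kwargs": {"moves": [0.2,-0.006,0.006,0.008,0.3,-0.3,0,0.2,-0.006,0.006,0.008,0.3,-0.3,0,0.2,-0.006,0.006,0.008,0.3,-0.3,0,0.2,-0.003,0.004,0.008,0,0,0,0.2,0,0,0,0,0,0]}}

```text
clock: 6.6
tcp_pos: [0.57, -0.328, 0.2066]
orientation: [-0.001, 0.995, 0.104, -0.001]
wrist_force: [0.1, 0.6, -0.6]
finger_gap: 0.0516
```

```bash
python3 -c "
from plan import *
rows(rackpos(0,-.0675,.14),down(.2),4)"
```

```text
clock 6.6 tcp [ 0.57   -0.328   0.2066] dist 0.0665850977428082 ang 0.5459933292877011 gap 0.051559213089833106
in rack [ 0.0003 -0.0657  0.2066]
-0.0, 0.0005, 0.0166, -0.0, 0.0, 0.1
-0.0001, 0.0005, 0.0166, -0.0, 0.0, 0.1
-0.0001, 0.0005, 0.0166, -0.0, 0.0, 0.1
-0.0001, 0.0005, 0.0166, -0.0, 0.0, 0.1
```

Request:
{"fn": "carry_out", "kwargs": {"moves": [0.2,0,0.001,0.025,0,0,0,0.2,0,0.001,0.025,0,0,0,0.2,0,0,0.025,0,0,0,0.2,0,0,0.02,0,0,0,0.2,0,0,0.013,0,0,0]}}

```text
clock: 7.22
tcp_pos: [0.5725, -0.3306, 0.0987]
orientation: [0.001, 0.995, 0.105, 0.002]
wrist_force: [0.3, 0.8, 0.2]
finger_gap: 0.0513
```

```bash
python3 -c "
from plan import *
rows(rackpos(0,-.0675,.092),down(.2),1);print(env.get_state()['wrist_force'])"
```

```text
clock 7.225 tcp [ 0.5725 -0.3306  0.0987] dist 0.007176384155066287 ang 0.5797429749272438 gap 0.05126256888823923
in rack [ 0.0022 -0.0688  0.0987]
-0.0022, -0.0013, 0.0067, 0.1, -0.2, 0.5
[0.28866826 0.83177492 0.1928526 ]
```

Request:
{"fn": "carry_out", "kwargs": {"moves": [0.2,-0.002,-0.001,0.006,0,0,0.5,0.2,0,0,0,0,0,0,-1,0,0,0,0,0,0,-1,0,0,0,0,0,0,-1,0,0,0,0,0,0], "squeeze": 40}}

```text
clock: 7.85
tcp_pos: [0.5712, -0.3305, 0.0945]
orientation: [0.002, 0.995, 0.1, 0.003]
wrist_force: [0.6, -0.1, -0.2]
finger_gap: 0.0181
```

Request:
{"fn": "carry_out", "kwargs": {"moves": [-1,0,0,0,0,0,0,-1,0,0,-0.01,0,0,0,-1,0,0,-0.02,0,0,0,-1,0,0,-0.03,0,0,0,-1,0,0,-0.03,0,0,0]}}

```text
clock: 8.48
tcp_pos: [0.5694, -0.3294, 0.186]
orientation: [0.0, 0.995, 0.1, 0.001]
wrist_force: [0.2, -0.6, -0.5]
finger_gap: 0.0188
```

```bash
python3 -c "
from plan import *
rows(rackpos(0,-.0675,.26),down(.2),3);print(env.get_state()['wrist_force'])"
```

```text
clock 8.475 tcp [ 0.5694 -0.3294  0.186 ] dist 0.07400259906327109 ang 0.12444412528996054 gap 0.01884908724549016
in rack [-0.0006 -0.067   0.186 ]
0.0002, 0.0002, -0.0247, 0.0, -0.0, 0.0
0.0002, 0.0002, -0.0247, 0.0, -0.0, 0.0
0.0002, 0.0002, -0.0247, 0.0, -0.0, 0.0
[ 0.165317  -0.5671568 -0.525414 ]
```

Grip is on the cap (gap 18.8 mm). I'll lift clear, then travel.

Request:
{"fn": "carry_out", "kwargs": {"moves": [-1,0,0,-0.035,0,0,0,-1,0,0,-0.035,0,0,0,-1,0,0,-0.03,0,0,0,-1,0,0,0,0,0,0,-1,0,0,0,0,0,0]}}

```text
clock: 9.1
tcp_pos: [0.5698, -0.3299, 0.2952]
orientation: [0.003, 0.995, 0.1, 0.004]
wrist_force: [-0.4, 0.5, -0.5]
finger_gap: 0.0187
```

```bash
cat >> plan.py <<'E'
SP=Z([.5032,.1826,.2055]);TZ=Z([-.194,-.122,.9735]);TZ/=np.linalg.norm(TZ)
RS=R.align_vectors([-TZ],[[0,0,-1]])[0]*down(.35)
E
python3 - <<'E'
from plan import *
s=env.get_state()
print(s['joint_pos'])
t=env.read_camera("scene");top=env.read_camera("top")
foot=[s["tcp_pos"]+Rt(s).apply([0,0,d]) for d in(.0795,.0395,-.0155)]
a=proj("scene",foot);print(a)
x,y=a[1].astype(int);x0=max(0,x-50);y0=max(0,y-50)
o=cv2.resize(t[y0:y0+100,x0:x0+100,::-1],(600,600),interpolation=2);o=np.clip(o*1.5,0,255).astype(np.uint8)
for q in a: cv2.circle(o,tuple(int(v) for v in (q-[x0,y0])*6),3,(0,255,0),1)
cv2.imwrite("pics/s5.png",o)
rows(Z([.47,.09,.29]),RS,10)
E
```

```text
[-0.64723242  0.4750617   0.41417078  1.50013916  0.00155149  0.72323469]
[[148.2665425  158.57956877]
 [143.75017817 137.61380228]
 [137.12862062 106.8753544 ]]
clock 9.2 tcp [ 0.5697 -0.3297  0.2948] dist 0.43142046548424245 ang 15.524224557985072 gap 0.019127186879574494
in rack [-0.0004 -0.0674  0.2948]
-0.0014, -0.0431, 0.0002, 0.4, 1.2, -0.8
-0.0008, -0.0431, 0.0005, 0.4, 1.2, -0.8
-0.0002, -0.0431, 0.0008, 0.4, 1.2, -0.8
0.0005, -0.0431, 0.0011, 0.4, 1.2, -0.8
0.0011, -0.0431, 0.0014, 0.4, 1.2, -0.8
0.0017, -0.0431, 0.0018, 0.4, 1.2, -0.8
0.0023, -0.043, 0.0021, 0.4, 1.2, -0.8
0.0029, -0.043, 0.0025, 0.4, 1.2, -0.8
0.0034, -0.0429, 0.0029, 0.4, 1.2, -0.8
0.004, -0.0428, 0.0033, 0.4, 1.2, -0.8
```

View pics/s5.png

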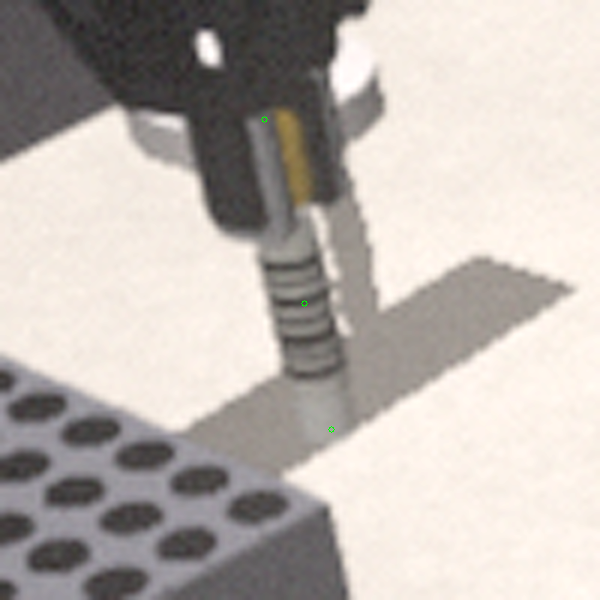

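The tube hangs straight in the jaws, with label and foot within a few mm of the predicted points. Now I'll carry it toward the scanner.

Request:
{"fn": "carry_out", "kwargs": {"moves": [-1,-0.001,-0.042,0,0.4,1.2,-0.8,-1,-0.001,-0.043,0.001,0.4,1.2,-0.8,-1,0,-0.043,0.001,0.4,1.2,-0.8,-1,0,-0.043,0.001,0.4,1.2,-0.8,-1,0.001,-0.043,0.001,0.4,1.2,-0.8]}}

```text
clock: 9.82
tcp_pos: [0.5169, -0.1171, 0.2838]
orientation: [-0.025, 0.989, 0.133, 0.051]
wrist_force: [0.8, 0.6, 0.6]
finger_gap: 0.0187
```

Request:
{"fn": "carry_out", "kwargs": {"moves": [-1,0.002,-0.043,0.002,0.4,1.2,-0.8,-1,0.002,-0.043,0.002,0.4,1.2,-0.8,-1,0.003,-0.04,0.002,0.4,1.2,-0.8,-1,0.003,-0.03,0.003,0.4,1.2,-0.8,-1,0.004,-0.02,0.003,0.4,1.2,-0.8]}}

```text
clock: 10.45
tcp_pos: [0.4741, 0.064, 0.276]
orientation: [-0.05, 0.98, 0.169, 0.098]
wrist_force: [-0.0, -0.2, 0.0]
finger_gap: 0.0187
```

```bash
python3 -c "
from plan import *
rows(SP+.0415*TZ,RS,5)"
```

```text
clock 10.45 tcp [0.4741 0.064  0.276 ] dist 0.11930442962759835 ang 1.4280461674803602 gap 0.0186643238724881
in rack [-0.0159  0.3375  0.276 ]
0.0099, -0.0195, 0.0096, -0.2, 0.2, -0.1
0.0099, -0.0195, 0.0096, -0.2, 0.2, -0.1
0.0099, -0.0195, 0.0095, -0.2, 0.2, -0.1
0.01, -0.0195, 0.0095, -0.2, 0.2, -0.1
0.01, -0.0195, 0.0095, -0.2, 0.2, -0.1
```

Request:
{"fn": "carry_out", "kwargs": {"moves": [-1,0.01,-0.022,0.009,-0.2,0.2,0,-1,0.01,-0.022,0.009,-0.2,0.2,0,-1,0.01,-0.022,0.009,-0.2,0.2,0,-1,0.01,-0.02,0.009,-0.2,0.2,0,-1,0.006,-0.01,0.006,0,0,0]}}

```text
clock: 11.08
tcp_pos: [0.4867, 0.1781, 0.2439]
orientation: [-0.045, 0.98, 0.168, 0.101]
wrist_force: [0.8, 0.2, -1.1]
finger_gap: 0.0184
```

```bash
python3 -c "
from plan import *
rows(SP+.0415*TZ,RS,1)"
```

```text
clock 11.075 tcp [0.4867 0.1781 0.2439] dist 0.008716635338494951 ang 0.9241494442167614 gap 0.018396221051684664
in rack [0.0191 0.4468 0.2439]
0.0081, 0.0033, -0.0004, -0.2, 0.6, -0.7
```

Request:
{"fn": "carry_out", "kwargs": {"moves": [-1,0.008,0.003,0,-0.2,0.6,0,-1,0,0,0,0,0,0,-1,0,0,0,0,0,0,-1,0,0,0,0,0,0,-1,0,0,0,0,0,0]}}

```text
clock: 11.7
tcp_pos: [0.4954, 0.176, 0.2446]
orientation: [-0.044, 0.979, 0.166, 0.106]
wrist_force: [0.7, -0.3, -0.5]
finger_gap: 0.0189
```

Run:
```python
from plan import *
rows(SP+.0415*TZ,RS,1)
s=env.get_state();print(s['qvel'].round(3))
pts=[s["tcp_pos"]+Rt(s).apply([0,0,d]) for d in(.0815,.0415)]+[SP]
M=[]
for n,w in(("scene",90),("top",90)):
    im=env.read_camera(n);a=proj(n,pts);print(n,a.round(1).tolist())
    x,y=a[1].astype(int)+([20,0] if n=="scene" else [-25,-15]);x0=max(0,x-w);y0=max(0,y-w)
    o=cv2.resize(im[y0:y0+2*w,x0:x0+2*w,::-1],(400,400),interpolation=2);o=np.clip(o*1.5,0,255).astype(np.uint8)
    for q,c in zip(a,((0,255,0),(0,255,0),(255,0,255))): cv2.circle(o,tuple(int(v) for v in (q-[x0,y0])*400/(2*w)),3,c,1)
    M.append(o)
cv2.imwrite("pics/f6.png",np.hstack(M))
```

```text
clock 11.7 tcp [0.4954 0.176  0.2446] dist 0.0020002511375256074 ang 0.7682708036420982 gap 0.018860568524584145
in rack [0.0272 0.443  0.2446]
0.0006, -0.0016, -0.0011, 0.1, 0.1, -0.8
[-0.006 -0.004  0.     0.001 -0.001 -0.003]
scene [[443.3, 256.9], [445.6, 232.4], [446.8, 232.0]]
top [[168.3, 268.8], [164.7, 272.1], [163.3, 272.2]]
```

View pics/f6.png

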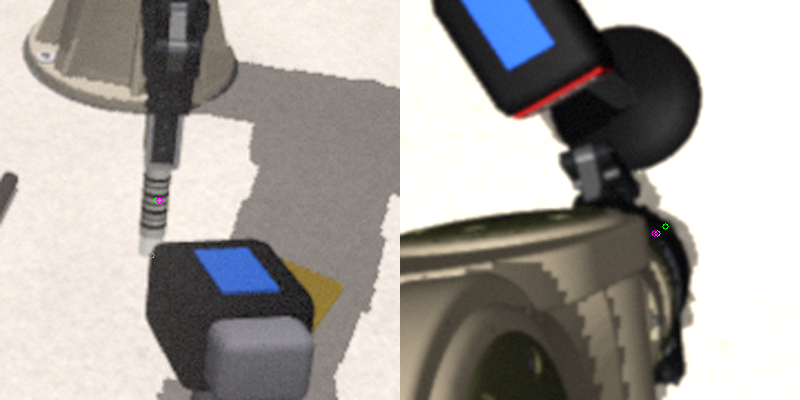

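The label middle in the scene view, crop (155,202), matches the scan point at (156,201), and the tube axis lies along the predicted line. The residual is 2 mm and under 1°, with the arm still, so I'm handing in.

```bash
python3 -c "
from workcell import env
print(env.hand_in())"
```

```text
the job is handed in; nothing more can be done
None
```

The hasp is swung over to its stop behind the rack, and the yellow-capped tube is held still in the air at the scan point. I handed the job in at about 12 s on the robot's clock; the hand-in gave no verdict.

- **Hasp:** the wrist and top views showed it lying level behind the rack. All three red-capped tubes were standing in their holes at that point. I did not look at them again after drawing the yellow tube.
- **Tube:** I gripped it by the cap from above with 40 N, and the gap stayed at about 19 mm throughout. It came straight up and was carried over clear of the red caps.
- **Final pose:** the tool was 2 mm and 0.8° from its target, with the joints practically still and wrist force under 1 N. In the scene view the label's middle was within about 1 px of the computed scan point.
- **Scanner:** it was never approached closely, and it looked unmoved in the last pictures. I measured the head at about 0.23 rad down; two versions of the fit agreed to within 0.3°.

**Less certain points:**
- The last top view was blocked by the arm, so the final label position rests on the scene view and the arm's pose.
- The label looked 2–5 mm lower in the grip than I first worked out. I aimed 2 mm higher to allow for it.

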